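Regrip the pressing block and set it into the gluing jig

TASK

Take the tall aluminium pressing block out of the storage rack and stand it on the cork mat, and let go, so that you can take it by its narrow ends instead: the fences of the gluing jig leave no room for fingers at its wide sides. Then lower it upright into the jig between the two fences, lengthwise, resting on the white strip about midway along it, and let go. Do not drop it from a height, and leave the low block in the rack where it is.

Things in the scene. Friction and masses are not known exactly. Their poses are not given: they have to be found in the camera images.
- block: Tall pressing block (mm): plain aluminium, 58 long (x) x 40 wide (y) x 62 high (z), 0.4 kg. Origin: centre of underside. Starts upright in one of the rack's two bays, underside 8 above the table. Upright rack cheeks shut in its narrow ends (about 6 free at each end; cheek tops 76 above the table, cheeks 60 wide along the block's y); its wide sides are open.
- low_block: Bystander in the rack's other bay (mm): same aluminium and plan, 58 (x) x 40 (y), but only 26 high. Origin: centre of underside. Stays there. The MDF rack, fixed: base 176 x 60 x 8, three cheeks 12 thick, bays 70 wide side by side along the blocks' x, bay centres 82 apart.
- mat: Cork mat fixed flat on the table, empty, 130 x 130 x 4 mm thick. Origin: centre of its underside; sides along its x and y.
- jig: Gluing jig of MDF, fixed (mm). Origin: centre of underside. Base 180 (x) x 150 (y) x 12. Two upright fences 140 long along x, 16 thick, inner faces at y = -28 and +28, tops 84 above the table; channel between them along x, open at both ends and above. On its floor, fixed, a white strip 140 (x) x 50 (y), its top 17 above the table: the block's seat. The block fits only lengthwise.
Not all that is in view belongs to the job. Several things look just like the mat: the one meant starts farthest to the robot's right. What is shaped like the jig but turquoise is not meant.

How it is judged:
By the outcome, as a careful person would: the job done as asked, in the order asked, and still so for the second after the job is handed in, with the robot touching nothing.
It also fails if it takes over 61 s, if anything falls off the work surface, if the arm or the gripper's body presses on something with over 40 N, if the wrist force passes 120 N, or if a joint passes its speed limit or range.

ROBOT

A 6-joint arm with a two-finger parallel gripper is mounted at the origin on the work surface. World frame = base frame: x ahead of the robot, y to its left, z up, the work surface at z = 0. Lengths are in m, angles in rad, forces in N, time in s.
With the tool pointing down it reaches from about 0.35 to 0.85 m from the base axis. Payload 8.1 kg.
Tool frame: the origin (TCP) lies at the very end of the fingers, on their centre line; the grasp point (between the pads) lies 19 mm behind it (robot.pinch_z is the distance from the TCP to the grasp point, in m); x points along the fingers, z is the direction in which the jaws open and shut, and the axes are right-handed (so a half turn about x gives the same grasp; the last joint's range is limited). The gripper opens to 93 mm and grips with 3 to 60 N. Pads are 15 mm wide; open, the fingers measure 128 mm over their backs; the gripper's body (75 mm by 188 mm) begins 65 mm behind the grasp point.
Start: joints at [1.043, 0.13, 1.488, -0, 1.523, -0.085], TCP at [0.257, 0.542, 0.219] pointing down, gripper open.
Joint ranges: [-2.96, 2.96], [-0.89, 2.26], [0.02, 2.5], [-1.34, 4.48], [0, 2.73], [-2.66, 2.66]. Speed limits (rad/s): [2.39, 2.39, 2.79, 3.14, 3.14, 3.14].

INTERFACE

Orientations are given as a rotation vector (axis times angle).
In Python, from plant import robot, optics, ticket gives the robot as it stands.
- The arm moves only by the tool jog_arm, never from a script. Its argument "targets" is a list of rows, each a list of 7 numbers: the shift along the tool's x, y, z in cm, then the turn, a rotation vector about the tool's x, y, z in degrees, then the closure, from 0 (fully open) to 1 (shut). In form: [[dx, dy, dz, ax, ay, az, grip], ...]. A call has 1 to 5 rows; each row is the pose to reach, as a shift and turn from the pose measured when the call began, along the tool's axes at that moment; what a row does not reach only later rows make up. A row lasts 1/8 s, in which the tool goes at most 62.5 mm and 10.7 degrees, less where a joint would pass 70% of its speed; a pose out of reach is approached as far as the arm can. A call with a gripper value outside its range is refused whole. The fingers move at their own pace and stop on an object; "squeeze" is the grip in N (left out, the last holds). Time passes only in rows, so rows that repeat a pose let the fingers close. It gives the time, the measured TCP pose, the force and the opening at its end, in the units of the state.
- robot.read_state(): the state, without advancing time (a new reading comes with each control period).
- optics.read_camera(name): name is "scene" or "top" or "wrist"; returns a dict with "frame" (480x640x3 uint8, red, green, blue), "vertical_fov" (degrees; the focal length in pixels is half the picture's height over the tangent of half this angle, whatever the lens; pixels are square), "cx", "cy" (the principal point, pixels), "R" (3x3) and "t" (3): a world point X has camera coordinates R X + t. Camera axes: x right, y down, z forward; pixel columns grow to the right and rows downward; lengths in m; the calibration is good to about 2 mm. A picture is of the moment at which its call begins. There is no depth.
- ticket.close_job(): hands the job in, once; it reports no verdict.
The state is a dict: "t": time; "q": joint angles; "dq": joint speeds; "joint_torque": joint torques, N m; "tool_pos": TCP position; "orientation": TCP orientation; "force": force on the tool from outside, world axes, zero at the start; "wrist_torque": the same for the moment, N m; "opening": finger opening in m.
Only numpy, scipy, OpenCV 4.12 (cv2) and the standard library are available. Lean on these libraries where they do the work, as an engineer would, in place of code of your own. Each camera call takes 0.05 s, during which the arm holds its last target.

## Working session

There is one attempt and no reset: what is moved stays moved. The work goes in short steps, Python scripts to look and compute and a tool call to move; the robot and the scene stay as the last step left them, time stands still between calls to the robot, and variables do not carry over. Pictures are saved under pics/ and viewed, and the job is handed in when it is done.

Besides the shell and the picture viewer there is one more tool, called after "Call:" as name([rows], argument=value, ...), one row to a line, values as JSON. jog_arm: Moves the arm, as the interface text tells. Its arguments: {"type":"object","properties":{"targets":{"type":"array"},"squeeze":{"type":"number"}},"required":["targets"]}

```bash
mkdir -p pics; ls
cat > h.py <<'E'
import numpy as np, cv2
from scipy.spatial.transform import Rotation as Ro
from plant import robot, optics, ticket
E
python3 - <<'E'
from h import *
s=robot.read_state(); print({k:np.round(v,4).tolist() for k,v in s.items()}, robot.pinch_z)
import pickle
for n in ["scene","top","wrist"]:
    c=optics.read_camera(n); pickle.dump(c,open(f"c_{n}.pkl","wb"))
    cv2.imwrite(f"pics/{n}0.png",c["frame"][:,:,::-1]); print(n,c["vertical_fov"],c["cx"],c["cy"],np.round(c["R"],3).tolist(),np.round(c["t"],3), [k for k in c])
E
```

```text
pics
{'t': 0.0, 'q': [1.0426, 0.1312, 1.4893, -0.0, 1.523, -0.0854], 'dq': [-0.0002, -0.0025, -0.0003, 0.0004, -0.0001, 0.0009], 'joint_torque': [0.0017, -55.9851, -49.1766, 0.0768, 0.0353, -0.0001], 'tool_pos': [0.2568, 0.5416, 0.2176], 'orientation': [-0.8781, 1.3884, 0.8767], 'force': [-0.0852, 1.072, -0.2833], 'wrist_torque': [0.0257, 0.0453, 0.0113], 'opening': 0.0933} 0.0188
scene 45.169698746105816 324.77331743341176 238.21316536107418 [[-0.41, 0.912, -0.01], [0.635, 0.278, -0.721], [-0.655, -0.302, -0.693]] [ 0.17  -0.246  1.341] ['frame', 'vertical_fov', 'cx', 'cy', 'R', 't']
top 43.215710891169564 331.5993759309331 246.59642054540856 [[0.026, -1.0, 0.008], [-0.993, -0.027, -0.114], [0.114, -0.005, -0.993]] [-0.024  0.432  1.282] ['frame', 'vertical_fov', 'cx', 'cy', 'R', 't']
wrist 62.943901349582255 322.572616403626 230.77578401044173 [[0.427, 0.904, -0.003], [0.866, -0.408, 0.288], [0.259, -0.125, -0.958]] [-0.599 -0.034  0.391] ['frame', 'vertical_fov', 'cx', 'cy', 'R', 't']
```

View pics/scene0.png

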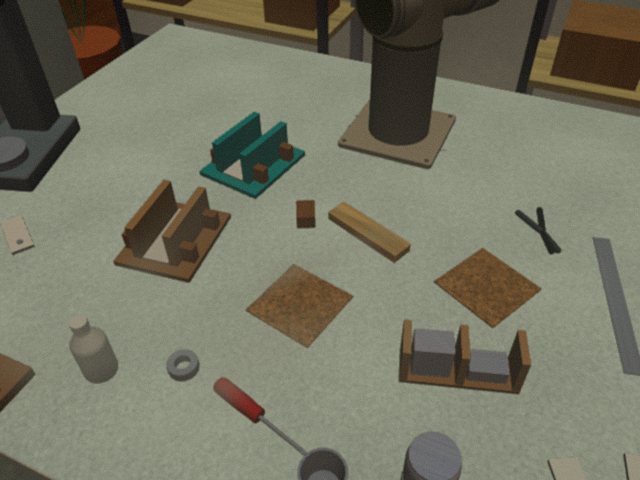

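View pics/top0.png

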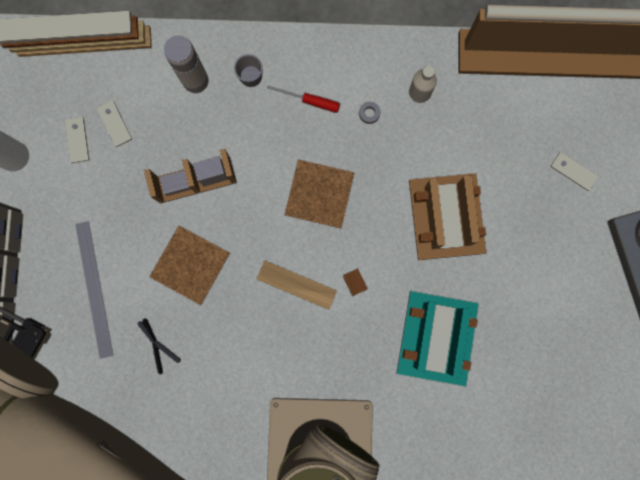

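View pics/wrist0.png

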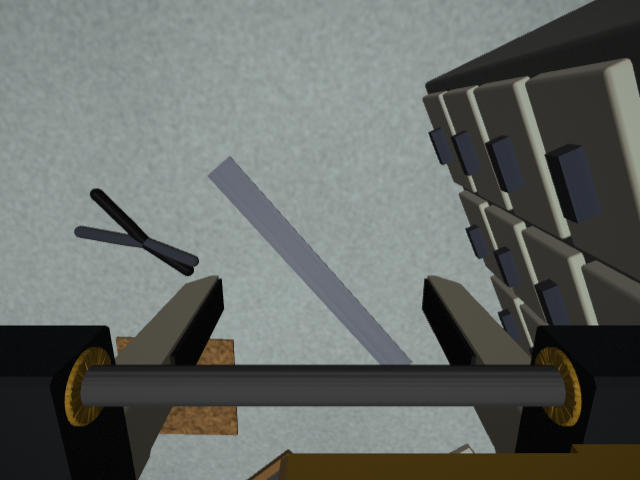

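Top view: rack at (190,178) with the tall block in the right-hand bay (210,172). The mat meant is at (320,193), and the brown jig at (448,216). I'll enlarge these.

Run:
```python
import pickle,cv2,numpy as np
def crop(n,x0,y0,w,h,f,out):
    im=pickle.load(open(f"c_{n}.pkl","rb"))["frame"][y0:y0+h,x0:x0+w,::-1]
    im=cv2.resize(im,None,fx=f,fy=f,interpolation=cv2.INTER_CUBIC)
    im=cv2.convertScaleAbs(im,alpha=1.4,beta=10)
    for i in range(0,w,10):
        cv2.line(im,(i*f,0),(i*f,6 if i%50 else 14),(0,255,255),1)
        if i%20==0: cv2.putText(im,str(x0+i),(i*f,24),0,.4,(0,0,255),1)
    for i in range(0,h,10):
        cv2.line(im,(0,i*f),(6,i*f),(0,255,255),1)
        if i%20==0: cv2.putText(im,str(y0+i),(8,i*f+4),0,.4,(0,0,255),1)
    cv2.imwrite(f"pics/{out}.png",im)
crop("top",140,140,110,70,7,"t_rack"); crop("top",400,165,100,100,6,"t_jig")
crop("scene",390,310,150,90,5,"s_rack"); crop("scene",110,170,130,115,5,"s_jig")
crop("top",270,150,100,85,7,"t_mat")
```

```text
(no output)
```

View pics/t_rack.png

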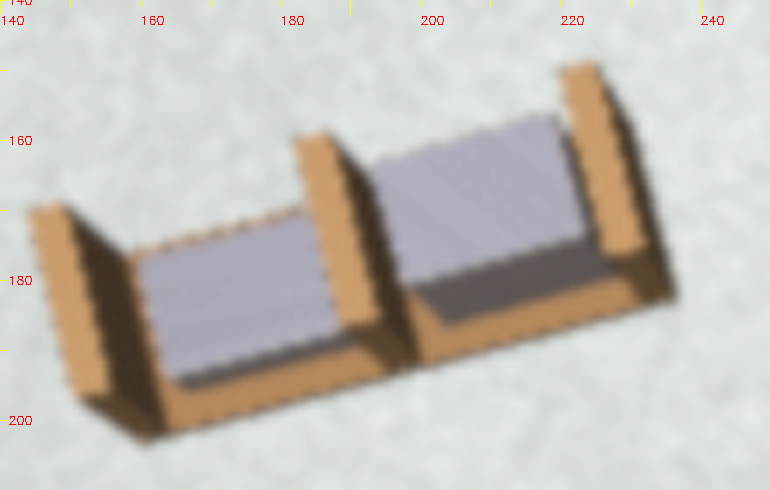

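View pics/t_jig.png

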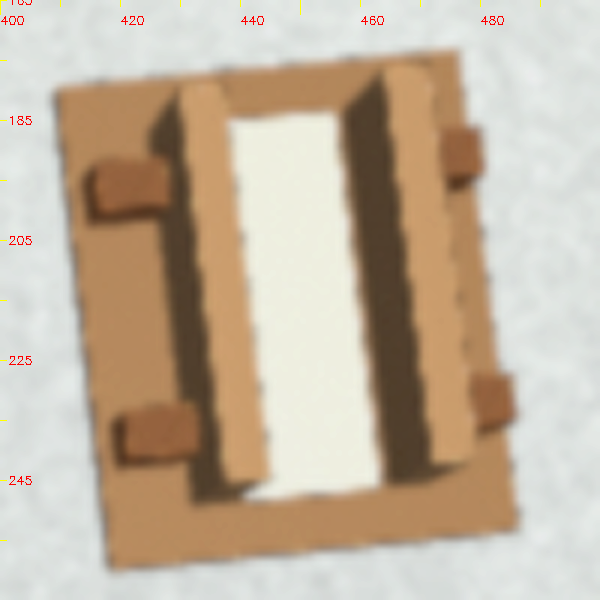

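View pics/s_rack.png

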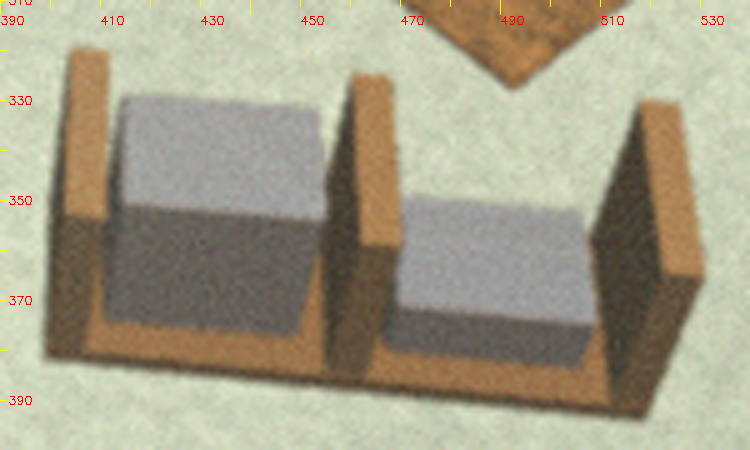

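View pics/s_jig.png

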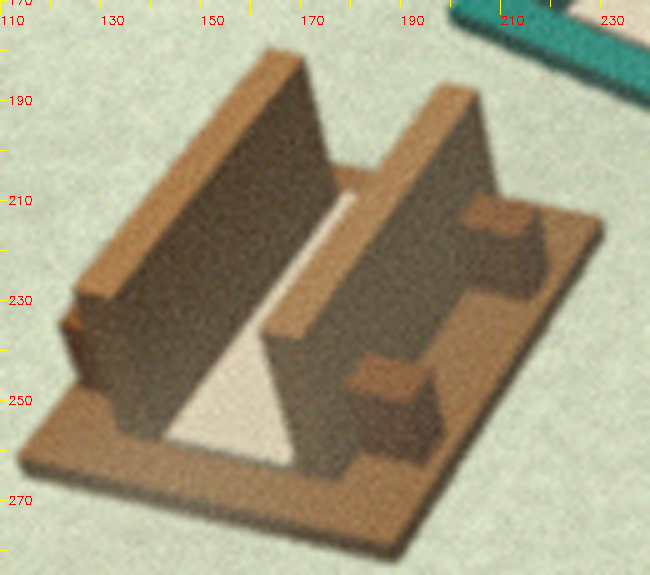

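View pics/t_mat.png

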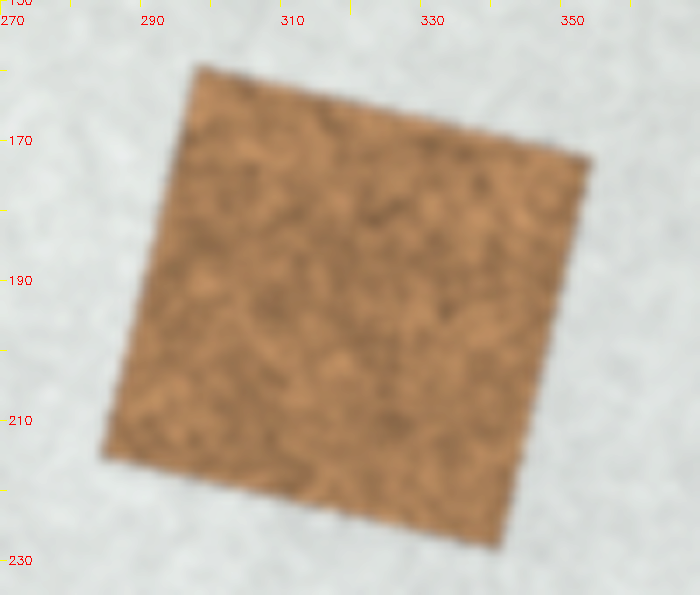

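```bash
cat >> h.py <<'E'
from scipy.optimize import least_squares
import pickle
def K(c):
    f=240/np.tan(np.radians(c["vertical_fov"])/2); return np.array([[f,0,c["cx"]],[0,f,c["cy"]],[0,0,1]])
def proj(c,X):
    u,_=cv2.projectPoints(np.asarray(X,float),cv2.Rodrigues(np.array(c["R"]))[0],np.array(c["t"],float),K(c),None); return u[:,0]
def fit(obs,x0):
    # obs: list of (cam, modelpts mm Nx3, pix Nx2); fit x,y,yaw
    def place(p,M):
        M=np.asarray(M,float)/1000; c,s=np.cos(p[2]),np.sin(p[2])
        return np.c_[p[0]+c*M[:,0]-s*M[:,1],p[1]+s*M[:,0]+c*M[:,1],M[:,2]]
    r=lambda p:np.concatenate([(proj(c,place(p,M))-np.asarray(px)).ravel() for c,M,px in obs])
    s=least_squares(r,x0,loss="soft_l1"); 
    return s.x,[np.round(proj(c,place(s.x,M))-np.asarray(px),1).tolist() for c,M,px in obs]
def cp(x0,y0,f,pts): return np.array([x0,y0])+(np.array(pts,float)+.5)/f-.5
E
cat > m.py <<'E'
from h import *
T=pickle.load(open("c_top.pkl","rb"));S=pickle.load(open("c_scene.pkl","rb"))
sq=lambda a,b,z,cx=0,cy=0:[[cx-a,cy-b,z],[cx+a,cy-b,z],[cx+a,cy+b,z],[cx-a,cy+b,z]]
def rep(n,obs,g):
    if len(obs)==2:
        for o,l in zip(obs,"TS"):
            p,_=fit([o],g); print("  ",l,np.round(p[:2]*1000,1),np.round(np.degrees(p[2]),2))
    p,r=fit(obs,g); print(n,np.round(p[:2]*1000,1),np.round(np.degrees(p[2]),2)); print("   ",r)
# rack x axis: image left->right in scene? top right = -y.  use x along -y (yaw~-75deg)
def rackM(): # order per cheek: far-left.. in top: TL,TR,BR,BL ; rack y axis pointing +x world(up in top image)=left of x... 
    M=[]
    for cx in(82,0,-82): M+=[[cx-6,30,76],[cx+6,30,76],[cx+6,-30,76],[cx-6,-30,76]]
    return M
g=[.6,.25,np.radians(-75)]
tp=cp(140,140,7,[(559,72),(597,64),(645,245),(604,254),(295,142),(330,132),(380,322),(343,330),(28,212),(64,205),(110,390),(75,398)])
# scene camera looks toward robot: left->right is +y, near = far-x ; TL in top(far x,left y)= scene BR
sc=cp(390,310,5,[(105,218),(65,215),(72,48),(108,52),(400,247),(360,243),(353,75),(391,77),(703,277),(660,273),(642,101),(679,104)])
rep("rack",[(T,rackM(),tp),(S,rackM(),sc)],g)
B=[[-29,20,70],[29,20,70],[29,-20,70],[-29,-20,70]]
rep("block",[(T,B[1:],cp(140,140,7,[(553,115),(586,236),(403,285)])),(S,B+[[29,20,8],[-29,20,8]],cp(390,310,5,[(326,220),(123,205),(123,93),(318,107),(104,322),(298,335)]))],[.62,.2,g[2]])
rep("mat",[(T,[[-65,65,4],[65,65,4],[65,-65,4],[-65,-65,4]],cp(270,150,7,[(198,66),(592,157),(498,549),(103,457)]))],[.6,0,-np.pi/2])
# jig x axis along top image up (world +x): yaw~0 ; y left
F=lambda s:[[70,s*36+8,84],[70,s*36-8,84],[-70,s*36-8,84],[-70,s*36+8,84]]
J=[[90,75,12],[90,-75,12],[-90,-75,12],[-90,75,12]]
tj=cp(400,165,6,[(182,88),(222,84),(270,483),(226,484),(385,68),(428,65),(475,455),(432,463),(55,90),(459,50),(518,528),(110,568)])
# scene: near=+x, left= -y
sj=cp(110,170,5,[(300,337),(262,331),(443,84),(478,92),(110,297),(77,287),(268,48),(303,58),(395,548),(20,460),(600,220)])
rep("jig",[(T,F(1)+F(-1)+J,tj),(S,F(1)+F(-1)+[J[0],J[1],J[3]],sj)],[.55,-.25,0.05])
E
python3 m.py
```

```text
T [574.8 293.2] -73.0
   S [577.3 292.9] -73.06
rack [576.3 293.1] -73.05
    [[[-0.0, -0.9], [0.1, -1.2], [0.3, -0.2], [0.6, -0.0], [-0.2, -0.9], [0.3, -0.9], [0.1, -1.0], [-0.2, -0.7], [-0.1, -0.8], [0.3, -1.2], [0.5, -0.5], [-0.1, -0.2]], [[0.4, -0.3], [-0.2, -0.5], [-0.4, -0.8], [0.6, -0.8], [0.9, -0.2], [0.1, -0.2], [-0.3, -0.9], [0.5, -0.6], [1.0, -0.1], [0.6, -0.2], [-0.6, -0.8], [0.4, -0.6]]]
   T [586.9 252.7] -72.91
   S [588.7 252. ] -71.27
block [588.2 252.2] -71.94
    [[[0.3, -1.2], [0.6, -0.8], [0.1, -0.1]], [[0.7, -0.3], [-0.1, -0.7], [-0.2, -0.9], [0.8, -0.5], [-0.3, 0.2], [0.2, 1.0]]]
mat [552.7  17.4] -101.71
    [[[-0.3, -0.2], [0.3, -0.1], [0.5, 0.3], [-0.6, 0.0]]]
   T [ 508.9 -264.8] 7.03
   S [ 511.2 -264.9] 7.44
jig [ 509.9 -265. ] 7.17
    [[[-0.7, -0.6], [0.3, -0.7], [0.3, -0.9], [-0.0, -0.3], [-0.3, -0.6], [0.1, -0.8], [0.7, 0.4], [0.2, -0.2], [0.0, -1.1], [-0.0, -0.9], [0.5, -0.0], [0.2, 0.0]], [[0.5, 0.3], [-0.4, -0.4], [0.2, -0.8], [1.0, -0.9], [0.7, 0.1], [-0.9, 0.3], [0.5, -0.4], [1.1, -0.9], [0.2, -0.8], [-0.6, -0.9], [1.2, -1.0]]]
```

```bash
cat >> h.py <<'E'
def goal(pos_mm,zyaw):
    s=robot.read_state(); R=Ro.from_rotvec(s["orientation"]).as_matrix(); p=np.array(s["tool_pos"])
    zc=np.degrees(np.arctan2(R[1,2],R[0,2])); d=(zyaw-zc+90)%180-90
    a=np.radians(zc+d); z=np.array([np.cos(a),np.sin(a),0]); x=np.array([0,0,-1.]); G=np.c_[x,np.cross(z,x),z]
    print("t",round(s["t"],2),"now",np.round(p*1000,1),"zyaw",round(zc,1),"tilt",np.round(R[:2,0],3),"q1,q6",np.round(np.array(s["q"])[[0,5]],2),"op",round(s["opening"]*1000,1),"F",np.round(s["force"],1))
    print("  shift cm",np.round(R.T@(np.array(pos_mm)/1000-p)*100,2),"rot deg",np.round(np.degrees(Ro.from_matrix(R.T@G).as_rotvec()),1))
E
python3 -c "
from h import *
goal([588,252,200],18)
goal([588,252,26],18)"
```

```text
t 0.15 now [256.8 541.8 217.8] zyaw 64.6 tilt [-0.001 -0.001] q1,q6 [ 1.04 -0.09] op 93.1 F [0.3 0.4 0.2]
  shift cm [  1.79 -42.34 -11.99] rot deg [46.6 -0.1  0. ]
t 0.15 now [256.8 541.8 217.8] zyaw 64.6 tilt [-0.001 -0.001] q1,q6 [ 1.04 -0.09] op 93.1 F [0.3 0.4 0.2]
  shift cm [ 19.19 -42.34 -11.97] rot deg [46.6 -0.1  0. ]
```

Call:
jog_arm([
  [1.8,-42.3,-12,46.6,0,0,0],
  [1.8,-42.3,-12,46.6,0,0,0],
  [1.8,-42.3,-12,46.6,0,0,0],
  [1.8,-42.3,-12,46.6,0,0,0],
  [1.8,-42.3,-12,46.6,0,0,0],
])

```text
t: 0.78
tool_pos: [0.4929, 0.3346, 0.2051]
orientation: [-0.245, 1.558, 0.243]
force: [0.9, 1.0, 0.4]
opening: 0.0928
```

```bash
python3 -c "
from h import *
goal([588,252,200],18)"
```

```text
t 0.78 now [492.9 334.6 205.1] zyaw 17.8 tilt [-0.001 -0.001] q1,q6 [0.51 0.2 ] op 92.8 F [0.9 1.  0.4]
  shift cm [  0.51 -10.78   6.53] rot deg [-0.2 -0.1  0.1]
```

Call:
jog_arm([
  [0.5,-10.8,6.5,-0.2,0,0,0],
  [0.5,-10.8,6.5,-0.2,0,0,0],
  [0.5,-10.8,6.5,-0.2,0,0,0],
  [0.5,-10.8,6.5,-0.2,0,0,0],
  [0.5,-10.8,6.5,-0.2,0,0,0],
])

```text
t: 1.4
tool_pos: [0.5868, 0.2528, 0.2]
orientation: [-0.249, 1.558, 0.247]
force: [-0.8, -0.2, -0.1]
opening: 0.0929
```

```bash
python3 -c "
from h import *
goal([588,252,26],18)
c=optics.read_camera('wrist'); pickle.dump(c,open('c_wrist.pkl','wb')); cv2.imwrite('pics/w1.png',c['frame'][:,:,::-1])
a=np.radians(-72.3);ex=np.array([np.cos(a),np.sin(a)]);ey=np.array([-ex[1],ex[0]])
print(proj(c,[list(np.array([.588,.252])+sx*.029*ex+sy*.02*ey)+[.07] for sx in(-1,1) for sy in(-1,1)]))
"
```

```text
t 1.4 now [586.8 252.8 200. ] zyaw 18.1 tilt [-0.001 -0.001] q1,q6 [0.33 0.01] op 92.9 F [-0.8 -0.2 -0.1]
  shift cm [17.4  -0.11  0.11] rot deg [ 0.1 -0.1  0. ]
[[298.08414345 184.71627353]
 [350.75553936 185.16770484]
 [298.79896339 256.37229575]
 [348.65739584 256.79965471]]
```

View pics/w1.png

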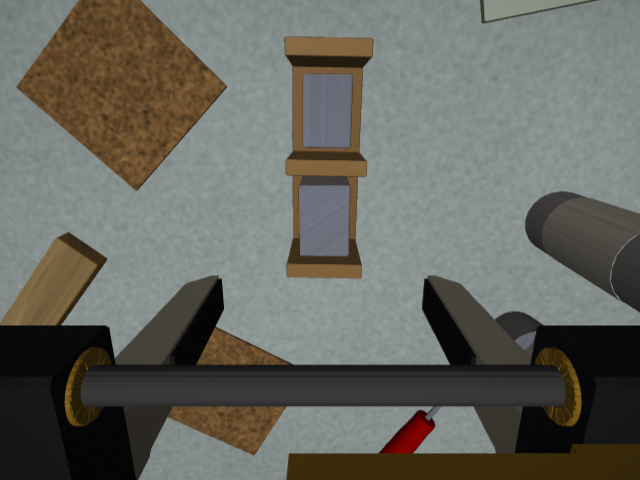

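Wrist view: the tall block's top spans (299–350, 185–256). That agrees with the projected corners, so I'll descend.

Call:
jog_arm([
  [6,-0.1,0.1,0,0,0,0],
  [11,-0.1,0.1,0,0,0,0],
  [15,-0.1,0.1,0,0,0,0],
  [17.4,-0.1,0.1,0,0,0,0],
  [17.4,-0.1,0.1,0,0,0,0],
])

```text
t: 2.08
tool_pos: [0.5852, 0.2525, 0.0238]
orientation: [-0.251, 1.562, 0.248]
force: [0.6, 0.1, 0.2]
opening: 0.0932
```

Call:
jog_arm([
  [0,0,0,0,0,0,0.4],
  [0,0,0,0,0,0,0.5],
  [0,0,0,0,0,0,0.6],
  [0,0,0,0,0,0,0.8],
  [0,0,0,0,0,0,0.8],
], squeeze=30)

```text
t: 2.7
tool_pos: [0.5853, 0.2525, 0.024]
orientation: [-0.251, 1.562, 0.248]
force: [1.4, 0.5, 0.7]
opening: 0.0477
```

```bash
python3 -c "
from h import *
goal([588,252,26],18)"
```

```text
t 2.7 now [585.3 252.5  24. ] zyaw 18.2 tilt [-0.005 -0.002] q1,q6 [0.33 0.01] op 47.7 F [1.4 0.5 0.7]
  shift cm [-0.2  -0.13  0.24] rot deg [ 0.2 -0.3  0. ]
```

Call:
jog_arm([
  [0,0,0.2,0,0,0,0.45],
  [0,0,0.2,0,0,0,0.8],
  [0,0,0.2,0,0,0,0.8],
  [0,0,0.2,0,0,0,0.8],
  [0,0,0.2,0,0,0,0.8],
], squeeze=30)

```text
t: 3.32
tool_pos: [0.5874, 0.2532, 0.0241]
orientation: [-0.251, 1.562, 0.248]
force: [2.3, 0.8, -0.4]
opening: 0.0397
```

Call:
jog_arm([
  [0,0,0,0,0,0,0.9],
  [0,0,0,0,0,0,0.9],
], squeeze=35)

```text
t: 3.58
tool_pos: [0.5874, 0.2532, 0.0241]
orientation: [-0.251, 1.562, 0.248]
force: [0.4, 0.6, -1.3]
opening: 0.04
```

Call:
jog_arm([
  [-1.5,0,0,0,0,0,0.9],
  [-4,0,0,0,0,0,0.9],
  [-8,0,0,0,0,0,0.9],
  [-12,0,0,0,0,0,0.9],
  [-13,0,0,0,0,0,0.9],
])

```text
t: 4.2
tool_pos: [0.5898, 0.2542, 0.1584]
orientation: [-0.25, 1.556, 0.249]
force: [0.3, -0.6, -5.1]
opening: 0.0399
```

```bash
python3 -c "
from h import *
goal([553,17,150],-13)
for n in ('wrist','scene'):
  c=optics.read_camera(n); cv2.imwrite(f'pics/{n}2.png',c['frame'][:,:,::-1])"
```

```text
t 4.2 now [589.8 254.2 158.4] zyaw 18.2 tilt [ 0.001 -0.   ] q1,q6 [0.33 0.01] op 39.9 F [ 0.3 -0.6 -5.1]
  shift cm [  0.84 -21.38 -10.91] rot deg [31.2  0.   0. ]
```

View pics/scene2.png

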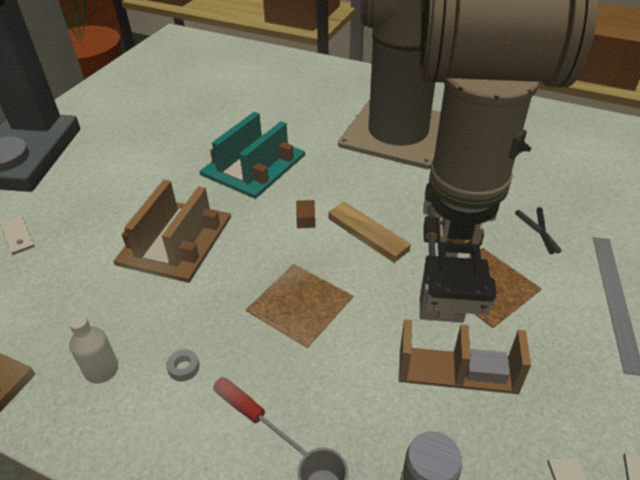

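Scene view: the block is lifted clear and held at about (455,290), and the low block is still in its bay at (488,365). Next I'll carry it to the mat.

Call:
jog_arm([
  [0.8,-21.4,-10.9,31.2,0,0,0.9],
  [0.8,-21.4,-10.9,31.2,0,0,0.9],
  [0.8,-21.4,-10.9,31.2,0,0,0.9],
  [0.8,-21.4,-10.9,31.2,0,0,0.9],
  [0.8,-21.4,-10.9,31.2,0,0,0.9],
])

```text
t: 4.92
tool_pos: [0.5497, 0.0129, 0.1449]
orientation: [0.179, 1.57, -0.184]
force: [0.7, 0.1, -4.7]
opening: 0.0398
```

```bash
python3 -c "
from h import *
goal([553,17,24],-13)"
```

```text
t 4.92 now [549.7  12.9 144.9] zyaw -13.3 tilt [-0.008 -0.002] q1,q6 [-0.07  0.16] op 39.8 F [ 0.7  0.1 -4.7]
  shift cm [12.09  0.53  0.31] rot deg [-0.3 -0.4  0.2]
```

Call:
jog_arm([
  [4,0.5,0.3,-0.3,-0.4,0.2,0.9],
  [8,0.5,0.3,-0.3,-0.4,0.2,0.9],
  [11,0.5,0.3,-0.3,-0.4,0.2,0.9],
  [11.8,0.5,0.3,-0.3,-0.4,0.2,0.9],
  [11.8,0.5,0.3,-0.3,-0.4,0.2,0.9],
])

```text
t: 5.55
tool_pos: [0.5521, 0.0174, 0.0261]
orientation: [0.177, 1.565, -0.177]
force: [-0.3, 0.7, -2.8]
opening: 0.0397
```

```bash
python3 -c "
from h import *
goal([553,17,20],-13)"
```

```text
t 5.55 now [552.1  17.4  26.1] zyaw -12.9 tilt [-0.002 -0.   ] q1,q6 [-0.06  0.16] op 39.7 F [-0.3  0.7 -2.8]
  shift cm [ 0.61 -0.02  0.1 ] rot deg [ 0.1 -0.1  0. ]
```

Call:
jog_arm([
  [0.3,0,0,0,0,0,0.9],
  [0.5,0,0,0,0,0,0.9],
  [0.6,0,0,0,0,0,0.9],
  [0.6,0,0,0,0,0,0.9],
])

```text
t: 6.05
tool_pos: [0.5522, 0.0173, 0.0203]
orientation: [0.177, 1.565, -0.178]
force: [-0.7, -0.2, -4.1]
opening: 0.0396
```

Call:
jog_arm([
  [0.05,0,0,0,0,0,0.9],
  [0.1,0,0,0,0,0,0.9],
  [0.1,0,0,0,0,0,0.9],
])

```text
t: 6.42
tool_pos: [0.5524, 0.0173, 0.02]
orientation: [0.177, 1.565, -0.178]
force: [-3.2, 0.7, 6.4]
opening: 0.0397
```

Call:
jog_arm([
  [0.05,0,0,0,0,0,0.9],
  [0.1,0,0,0,0,0,0.9],
  [0.1,0,0,0,0,0,0.9],
])

```text
t: 6.8
tool_pos: [0.5525, 0.0173, 0.02]
orientation: [0.177, 1.565, -0.177]
force: [-5.9, 0.9, 9.2]
opening: 0.0398
```

Contact on the mat (the force swung from −4 to +9 N). Now I'll release.

Call:
jog_arm([
  [0,0,0,0,0,0,0.5],
  [0,0,0,0,0,0,0.3],
  [0,0,0,0,0,0,0],
  [0,0,0,0,0,0,0],
  [0,0,0,0,0,0,0],
])

```text
t: 7.42
tool_pos: [0.5524, 0.0173, 0.0199]
orientation: [0.177, 1.565, -0.178]
force: [0.3, 0.2, 0.0]
opening: 0.0823
```

Call:
jog_arm([
  [-2,0,0,0,0,0,0],
  [-6,0,0,0,0,0,0],
  [-12,0,0,0,0,0,0],
  [-16,0,0,0,0,0,0],
  [-16,0,0,0,0,0,0],
])

```text
t: 8.05
tool_pos: [0.5558, 0.0172, 0.1865]
orientation: [0.177, 1.555, -0.177]
force: [0.5, 0.0, -0.5]
opening: 0.0931
```

```bash
python3 -c "
from h import *
goal([552,17,180],77)
for n in ('wrist','scene','top'):
  c=optics.read_camera(n); pickle.dump(c,open(f'c_{n}3.pkl','wb')); cv2.imwrite(f'pics/{n}3.png',c['frame'][:,:,::-1])
c=pickle.load(open('c_wrist3.pkl','rb'))
a=np.radians(-103);ex=np.array([np.cos(a),np.sin(a)]);ey=np.array([-ex[1],ex[0]])
print(proj(c,[list(np.array([.5522,.0173])+sx*.029*ex+sy*.02*ey)+[.066] for sx in(-1,1) for sy in(-1,1)]))"
```

```text
t 8.05 now [555.8  17.2 186.5] zyaw -12.9 tilt [ 0.008 -0.001] q1,q6 [-0.06  0.16] op 93.1 F [ 0.5  0.  -0.5]
  shift cm [ 0.64 -0.1  -0.37] rot deg [-89.9   0.4   0.3]
[[289.42339997 186.68586443]
 [343.8003852  186.75364432]
 [291.04243828 260.49046097]
 [342.4375671  260.47521349]]
```

View pics/wrist3.png

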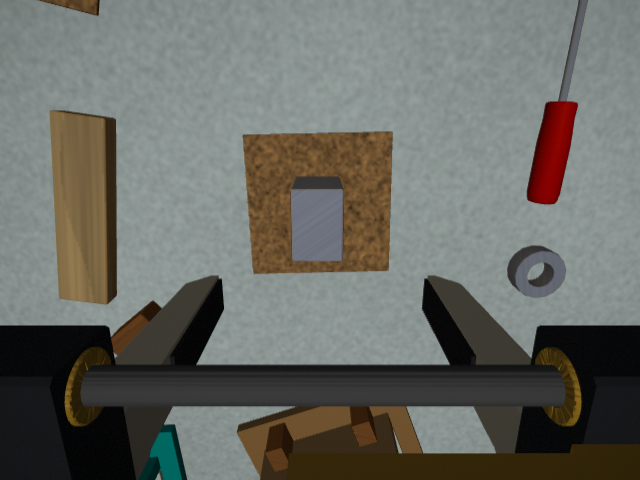

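View pics/scene3.png

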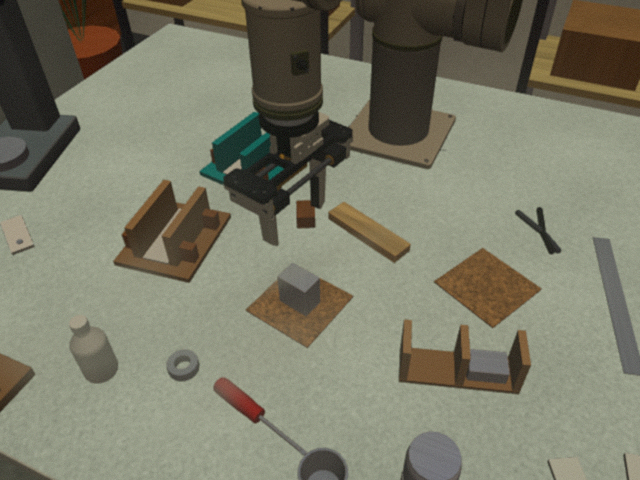

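Wrist and scene views: the block stands upright on the mat, its top at (292–343, 188–261), which is within about 1 px of prediction. I'll turn 90° for the narrow ends.

Call:
jog_arm([
  [0.6,-0.1,-0.3,-30,0.4,0.3,0],
  [0.6,-0.1,-0.3,-60,0.4,0.3,0],
  [0.6,-0.1,-0.3,-90,0.4,0.3,0],
  [0.6,-0.1,-0.3,-90,0.4,0.3,0],
  [0.6,-0.1,-0.3,-90,0.4,0.3,0],
])

```text
t: 8.82
tool_pos: [0.5478, 0.0171, 0.1717]
orientation: [-0.557, 1.507, 0.568]
force: [-1.0, -0.1, -0.2]
opening: 0.0928
```

```bash
python3 -c "
from h import *
goal([552,17,180],77)"
```

```text
t 8.82 now [547.8  17.1 171.7] zyaw 41.1 tilt [-0.011  0.002] q1,q6 [-0.06 -0.78] op 92.8 F [-1.  -0.1 -0.2]
  shift cm [-0.84 -0.28  0.3 ] rot deg [-35.9  -0.2  -0.6]
```

Call:
jog_arm([
  [0,-0.3,0.3,-10,-0.2,-0.6,0],
  [0,-0.3,0.3,-20,-0.2,-0.6,0],
  [0,-0.3,0.3,-30,-0.2,-0.6,0],
  [0,-0.3,0.3,-36,-0.2,-0.6,0],
  [0,-0.3,0.3,-36,-0.2,-0.6,0],
])

```text
t: 9.45
tool_pos: [0.5509, 0.0169, 0.1699]
orientation: [-1.04, 1.31, 1.044]
force: [-0.8, 0.3, 0.7]
opening: 0.0928
```

```bash
python3 -c "
from h import *
goal([552.5,17.3,23],77)"
```

```text
t 9.45 now [550.9  16.9 169.9] zyaw 77.1 tilt [-0.004  0.   ] q1,q6 [-0.06 -1.41] op 92.8 F [-0.8  0.3  0.7]
  shift cm [14.69 -0.2   0.08] rot deg [ 0.1 -0.  -0.2]
```

Call:
jog_arm([
  [5,-0.2,0.1,0,0,-0.2,0],
  [10,-0.2,0.1,0,0,-0.2,0],
  [13,-0.2,0.1,0,0,-0.2,0],
  [14.5,-0.2,0.1,0,0,-0.2,0],
  [14.5,-0.2,0.1,0,0,-0.2,0],
])

```text
t: 10.07
tool_pos: [0.5515, 0.0175, 0.0239]
orientation: [-1.04, 1.31, 1.043]
force: [-0.8, 0.4, 0.7]
opening: 0.093
```

Call:
jog_arm([
  [0,-0.1,0,0,0,0,0.2],
  [0,-0.1,0,0,0,0,0.3],
  [0,-0.1,0,0,0,0,0.35],
  [0,-0.1,0,0,0,0,0.35],
], squeeze=15)

```text
t: 10.58
tool_pos: [0.5528, 0.0173, 0.0244]
orientation: [-1.04, 1.31, 1.042]
force: [-0.5, -0.3, 0.8]
opening: 0.0615
```

```bash
python3 -c "
from h import *
goal([552.5,17.3,23],77)"
```

```text
t 10.57 now [552.8  17.3  24.4] zyaw 77.0 tilt [-0.002 -0.   ] q1,q6 [-0.06 -1.41] op 61.5 F [-0.5 -0.3  0.8]
  shift cm [ 0.14  0.03 -0.  ] rot deg [ 0.  -0.  -0.1]
```

Call:
jog_arm([
  [0,0,0,0,0,0,0.45],
  [0,0,0,0,0,0,0.6],
  [0,0,0,0,0,0,0.6],
  [0,0,0,0,0,0,0.6],
], squeeze=35)

```text
t: 11.08
tool_pos: [0.5528, 0.0171, 0.0244]
orientation: [-1.04, 1.31, 1.042]
force: [-0.6, -3.3, 1.8]
opening: 0.058
```

Call:
jog_arm([
  [-1.5,0,0,0,0,0,0.6],
  [-5,0,0,0,0,0,0.6],
  [-10,0,0,0,0,0,0.6],
  [-14,0,0,0,0,0,0.6],
  [-14,0,0,0,0,0,0.6],
])

```text
t: 11.7
tool_pos: [0.5559, 0.0174, 0.1694]
orientation: [-1.044, 1.303, 1.037]
force: [1.2, 0.7, -3.6]
opening: 0.0579
```

```bash
python3 -c "
from h import *
goal([510,-265,165],7.2)"
```

```text
t 11.7 now [555.9  17.4 169.4] zyaw 77.0 tilt [ 0.006 -0.001] q1,q6 [-0.06 -1.41] op 57.9 F [ 1.2  0.7 -3.6]
  shift cm [  0.43  -1.86 -28.55] rot deg [69.8  0.2  0.3]
```

Call:
jog_arm([
  [0,-0.4,-5,10,0.2,0.3,0.6],
  [0,-0.8,-11,20,0.2,0.3,0.6],
  [0,-1.1,-17,30,0.2,0.3,0.6],
  [0,-1.5,-23,40,0.2,0.3,0.6],
  [0,-1.9,-28.5,50,0.2,0.3,0.6],
])

```text
t: 12.32
tool_pos: [0.509, -0.2657, 0.1672]
orientation: [-0.364, 1.542, 0.367]
force: [0.1, 0.5, -3.1]
opening: 0.058
```

```bash
python3 -c "
from h import *
goal([510,-265,165],7.2)"
```

```text
t 12.32 now [ 509.  -265.7  167.2] zyaw 26.7 tilt [-0.002  0.002] q1,q6 [-0.57 -1.04] op 58.0 F [ 0.1  0.5 -3.1]
  shift cm [0.22 0.02 0.13] rot deg [19.5 -0.1 -0.1]
```

Call:
jog_arm([
  [0.2,0,0.1,9,0,0,0.6],
  [0.2,0,0.1,19.5,0,0,0.6],
  [0.2,0,0.1,19.5,0,0,0.6],
])

```text
t: 12.7
tool_pos: [0.5089, -0.2647, 0.1631]
orientation: [-0.096, 1.573, 0.102]
force: [-1.5, -0.4, -4.4]
opening: 0.0577
```

```bash
cat > look.py <<'E'
from h import *
import sys
tag=sys.argv[1]; goal([510,-265,41],7.2)
for n in ('wrist','scene','top'):
  c=optics.read_camera(n); pickle.dump(c,open(f'c_{n}{tag}.pkl','wb'))
  im=c['frame'][:,:,::-1]
  if n=='scene': im=cv2.resize(im[100:300,60:320],None,fx=3,fy=3,interpolation=2)
  if n=='top': im=cv2.resize(im[140:290,380:520],None,fx=4,fy=4,interpolation=2)
  cv2.imwrite(f'pics/{n}{tag}.png',im)
E
python3 look.py 4
```

```text
t 12.7 now [ 508.9 -264.7  163.1] zyaw 7.2 tilt [-0.005  0.004] q1,q6 [-0.57 -0.7 ] op 57.7 F [-1.5 -0.4 -4.4]
  shift cm [12.21 -0.09  0.16] rot deg [ 0.  -0.2 -0.2]
```

View pics/scene4.png

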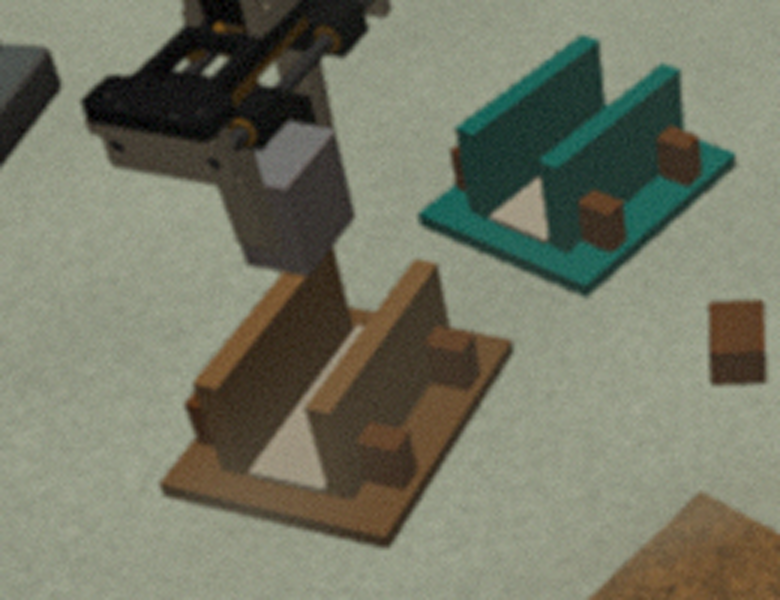

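View pics/wrist4.png

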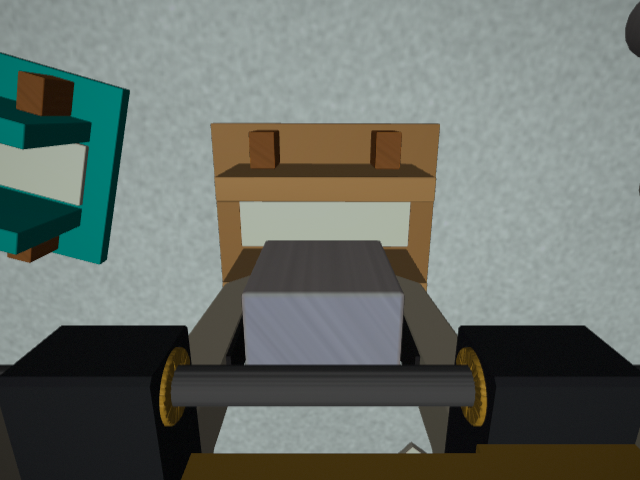

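```bash
python3 -c "
from h import *
c=pickle.load(open('c_wrist4.pkl','rb'))
def pl(p,M):
  a=np.radians(p[2]);M=np.array(M)/1000.;return np.c_[p[0]/1e3+np.cos(a)*M[:,0]-np.sin(a)*M[:,1],p[1]/1e3+np.sin(a)*M[:,0]+np.cos(a)*M[:,1],M[:,2]]
print(proj(c,pl((510,-265,7.2),[[90,75,12],[-90,75,12],[70,44,84],[-70,44,84],[70,28,84],[-70,28,84]])).round(0).tolist())
zb=163.1-20.4
print(proj(c,pl((508.9,-264.7,7.2),[[29,20,zb],[-29,20,zb],[29,20,zb+62],[-29,20,zb+62]])).round(0).tolist())
"
```

```text
[[441.0, 122.0], [210.0, 121.0], [437.0, 175.0], [213.0, 175.0], [435.0, 200.0], [215.0, 200.0]]
[[381.0, 240.0], [265.0, 240.0], [406.0, 295.0], [239.0, 294.0]]
```

The projections match the wrist view: base edge (211–439, 124) against a predicted 210–441, 122, and block edge row 240 against 240. I'll descend into the channel.

Call:
jog_arm([
  [2.5,-0.1,0.2,0,-0.2,-0.2,0.6],
  [5,-0.1,0.2,0,-0.2,-0.2,0.6],
  [6.5,-0.1,0.2,0,-0.2,-0.2,0.6],
  [6.5,-0.1,0.2,0,-0.2,-0.2,0.6],
])

```text
t: 13.35
tool_pos: [0.5106, -0.2646, 0.098]
orientation: [-0.102, 1.57, 0.104]
force: [0.1, 0.0, -3.7]
opening: 0.0577
```

```bash
python3 look.py 5
```

```text
t 13.35 now [ 510.6 -264.6   98. ] zyaw 7.5 tilt [-0.002  0.001] q1,q6 [-0.57 -0.7 ] op 57.7 F [ 0.1  0.  -3.7]
  shift cm [ 5.7  -0.04 -0.06] rot deg [ 0.3 -0.1 -0.1]
```

View pics/scene5.png

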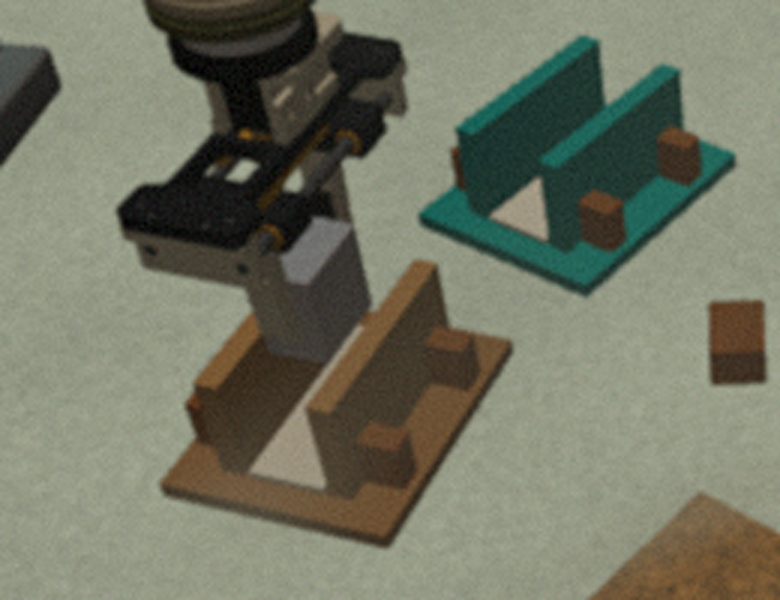

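The block has entered the channel between the fences with no contact force, so I'll continue down.

Call:
jog_arm([
  [2,0,0,0,0,0,0.6],
  [4,0,0,0,0,0,0.6],
  [5.2,0,0,0,0,0,0.6],
  [5.6,0,0,0,0,0,0.6],
  [5.6,0,0,0,0,0,0.6],
])

```text
t: 14.12
tool_pos: [0.5122, -0.2658, 0.0443]
orientation: [-0.104, 1.567, 0.101]
force: [-0.2, -0.3, -2.9]
opening: 0.0578
```

Call:
jog_arm([
  [0.1,0,0,0,0,0,0.6],
  [0.2,0,0,0,0,0,0.6],
  [0.3,0,0,0,0,0,0.6],
  [0.3,0,0,0,0,0,0.6],
])

```text
t: 14.62
tool_pos: [0.5122, -0.2658, 0.0413]
orientation: [-0.104, 1.567, 0.101]
force: [0.4, -0.3, -4.2]
opening: 0.058
```

Call:
jog_arm([
  [0.1,0,0,0,0,0,0.6],
  [0.2,0,0,0,0,0,0.6],
  [0.3,0,0,0,0,0,0.6],
  [0.3,0,0,0,0,0,0.6],
])

```text
t: 15.12
tool_pos: [0.5121, -0.2657, 0.0381]
orientation: [-0.103, 1.567, 0.102]
force: [-0.5, 0.0, -3.5]
opening: 0.0578
```

Call:
jog_arm([
  [0.05,0,0,0,0,0,0.6],
  [0.1,0,0,0,0,0,0.6],
  [0.1,0,0,0,0,0,0.6],
])

```text
t: 15.5
tool_pos: [0.5121, -0.2657, 0.0374]
orientation: [-0.103, 1.567, 0.101]
force: [-1.2, 0.6, 0.6]
opening: 0.0578
```

Contact came at exactly the predicted height (TCP 37.4 mm). One more small press, then release.

Call:
jog_arm([
  [0.05,0,0,0,0,0,0.6],
  [0.05,0,0,0,0,0,0.6],
])

```text
t: 15.75
tool_pos: [0.5122, -0.2658, 0.0374]
orientation: [-0.104, 1.567, 0.101]
force: [-3.7, 1.7, 6.0]
opening: 0.0579
```

Call:
jog_arm([
  [0,0,0,0,0,0,0.35],
  [0,0,0,0,0,0,0.2],
  [0,0,0,0,0,0,0.1],
  [0,0,0,0,0,0,0.1],
])

```text
t: 16.25
tool_pos: [0.5122, -0.2658, 0.0373]
orientation: [-0.104, 1.567, 0.101]
force: [-0.7, -0.8, -0.0]
opening: 0.0826
```

Call:
jog_arm([
  [-2,0,0,0,0,0,0.1],
  [-6,0,0,0,0,0,0.1],
  [-11,0,0,0,0,0,0.1],
  [-16,0,0,0,0,0,0.1],
  [-18,0,0,0,0,0,0.1],
])

```text
t: 16.88
tool_pos: [0.5136, -0.2666, 0.223]
orientation: [-0.107, 1.561, 0.098]
force: [0.4, -1.1, 0.3]
opening: 0.0838
```

Call:
jog_arm([
  [0,6,0,0,0,0,0.1],
  [0,12,0,0,0,0,0.1],
  [0,18,0,0,0,0,0.1],
  [0,20,0,0,0,0,0.1],
  [0,20,0,0,0,0,0.1],
])

```text
t: 17.5
tool_pos: [0.4872, -0.0668, 0.2217]
orientation: [-0.109, 1.561, 0.1]
force: [0.3, -0.3, 0.4]
opening: 0.0837
```

```bash
python3 look.py 6
```

```text
t 17.5 now [487.2 -66.8 221.7] zyaw 7.6 tilt [ 0.008 -0.005] q1,q6 [-0.24 -0.37] op 83.7 F [ 0.3 -0.3  0.4]
  shift cm [ 18.19 -19.84  -0.5 ] rot deg [0.4 0.4 0.3]
```

View pics/scene6.png

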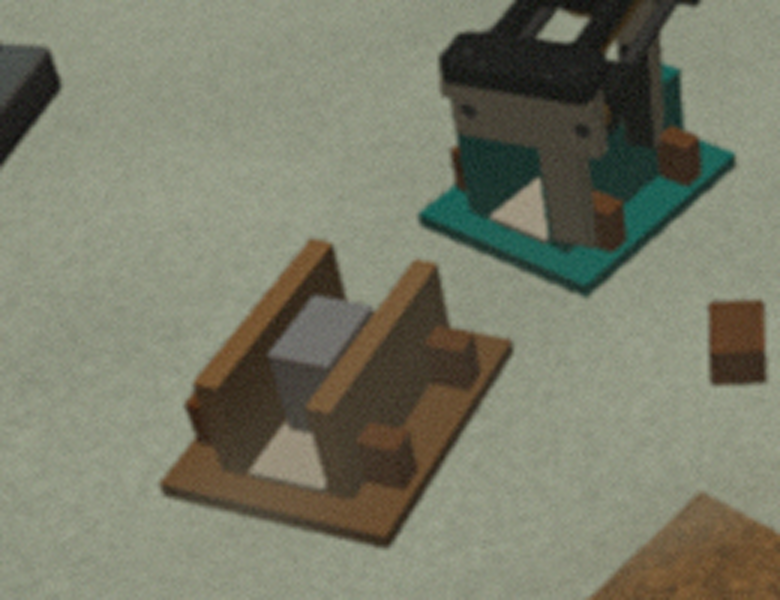

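View pics/top6.png

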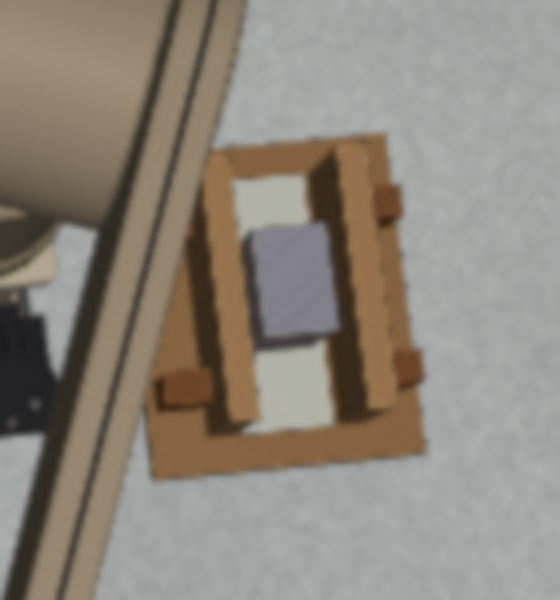

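The top crop shows the block upright at (293,280), lengthwise between the fences and midway along the strip. The scene crop agrees, with the block's top at (320,325), and the gripper is well clear. I'll hand in.

```bash
python3 -c "
from h import *
print(ticket.close_job())"
```

```text
the job is handed in; nothing more can be done
None
```

The tall block is standing in the brown jig, and I handed the job in at about 17.5 s of robot time. I took it from the rack by its wide sides, stood it on the right-hand cork mat and let go. I then took it again by its narrow ends, lowered it lengthwise between the fences onto the white strip, and released it.

- **Touch-down:** the highest force in the readings was about 11 N, when setting the block on the mat. In the jig, contact came at the predicted height with about 7 N.
- **Final pictures:** the block is upright and lengthwise in the channel, about midway along the strip, with the gripper open and about 20 cm clear of it. The last gripping position was about 2 mm from my estimate of the jig's centre.
- **Low block:** it was still in its bay after the tall block was on the mat, and the arm did not go near the rack again.
- **Disagreements:** none beyond the 1–2 mm between cameras that the calibration allows. The final pose was judged by eye in two pictures, not fitted numerically.

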